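# Uncover the light-sensitive specimen for its condition picture

## Task

The black viewing case keeps a light-sensitive specimen in the dark. Press the red palm pad of its lever down with the fingertips until the linked cover is fully open, keep it held open for about three seconds so that the overhead camera can take the specimen's condition picture, then ease the lever back up so that the cover comes down shut without slamming. Work the lever only - do not touch the cover - and leave the jars and tools standing on the bench where they are.

Things in the scene. Friction and masses are not known exactly. Their poses are not given: they have to be found in the camera images.
- viewing_case: Light-proof black case, 240 x 220 x 115 mm (x, y, z), fixed to the bench, with a glass pane under its hinged cover (top 138 mm above the bench when shut). Origin: centre of the underside. Its front faces its own -x; the cover hinges along y at x = +118, z = 120 mm. A steel lever lies along x beside its right wall at y = -135 mm, pivoted at x = -20, z = 70 mm; its rear end lifts the cover by a rod.
- pad_top (a point): Centre of the top of the red palm pad (disc 56 mm across, 14 mm thick) on the lever's front end. Lever up: in the case's frame at x = -192, y = -135, z = 128 mm, 72 mm ahead of the front wall, its top tilted 0.19 rad towards the case. Fully pressed: 68 mm lower at x = -201 mm, tilted as far the other way; halfway it is at x = -200 mm.
- lever: The lever: a flat steel bar 8 mm thick, 20 mm high, 288 mm long, with the red palm pad fixed on its front end. Origin on its pivot.
- lever_angle (a joint): Lever angle: 0 = up (cover shut), 0.38 rad = fully down on its stop. Pressing takes about 6 to 15 N at the pad, most at the start. The cover's weight and a light hinge spring drive the lever back up; nothing latches or brakes it, so if let go the cover slams.
- cover_angle (a joint): Cover opening angle: 0 = shut, 1.28 rad = fully open. Linked to the lever: 3.2 to 3.5 times the lever angle.
- cover: The black cover, 250 x 230 mm, 22 mm deep, about 0.35 kg; origin at its middle, 18 mm below its top face. Fully open it stands steeply on its hinge, its front edge about 360 mm above the bench over the rear of the case.
- jar_tall: Loose glass specimen jar with black lid, 64 mm across, 150 mm tall; origin at the centre of its underside.
- jar_wide: Loose glass specimen jar with black lid, 90 mm across, 100 mm tall; origin at the centre of its underside.
- jar_front: Loose small specimen jar with black lid, 50 mm across, 75 mm tall, standing in front of the case to the left of the pad; origin at the centre of its underside.
- jar_side: Loose specimen jar with black lid, 56 mm across, 90 mm tall, standing to the right of the lever; origin at the centre of its underside.
- jar_right: Loose specimen jar with black lid, 60 mm across, 120 mm tall; origin at the centre of its underside.
- loupe: Loose black magnifier, 48 mm across, 36 mm tall; origin at the centre of its underside.
- forceps: Loose steel forceps lying flat, 135 mm long, 10 mm high; origin at the centre of the underside.

How it is judged:
By the outcome, as a careful person would: the job done as asked, in the order asked, and still so for the second after the job is handed in, with the robot touching nothing.
It also fails if it takes over 46 s, if anything falls off the work surface, if the arm or the gripper's body presses on something with over 40 N, if the wrist force passes 120 N, or if a joint passes its speed limit or range.

## Robot

A 6-joint arm with a two-finger parallel gripper is mounted at the origin on the work surface. World frame = base frame: x ahead of the robot, y to its left, z up, the work surface at z = 0. Lengths are in m, angles in rad, forces in N, time in s.
With the tool pointing down it reaches from about 0.375 to 0.9 m from the base axis. Payload 3.1 kg.
Tool frame: the origin (TCP) lies at the very end of the fingers, on their centre line; the grasp point (between the pads) lies 19 mm behind it (grip_depth is the distance from the TCP to the grasp point, in m); z points along the fingers, y is the line along which they close (so a half turn about z gives the same grasp; the last joint's range is limited). The gripper opens to 85 mm and grips with 20 to 120 N. Pads are 22 mm wide; open, the fingers measure 114 mm over their backs; the gripper's body (76 mm by 85 mm) begins 54 mm behind the grasp point. The pads swing forward as they close: fully open they stand 13 mm farther back than shut.
Start: joints at [1.087, 0.527, 1.433, -0, 1.181, -0.178], TCP at [0.188, 0.596, 0.202] pointing down, gripper open.
Joint ranges: [-3.08, 3.08], [-0.75, 2.2], [0.22, 2.44], [-1.43, 4.57], [0, 2.65], [-2.85, 2.85]. Speed limits (rad/s): [2.79, 2.79, 3.14, 3.14, 3.14, 3.14].

## Interface

Orientations are given as a unit quaternion [x, y, z, w].
In Python, from station import * gives the robot as it stands.
- The arm moves only by the tool apply_moves, never from a script. Its argument "plan" is a list of rows, each a list of 7 numbers: the shift along the tool's x, y, z in m, then the turn, a rotation vector about the tool's x, y, z in rad, then the gripper command: -1 is fully open, 1 is shut, values between are in proportion. In form: [[dx, dy, dz, wx, wy, wz, jaw], ...]. A call has 1 to 8 rows; each row shifts and turns the commanded pose from where the row before left it, along the tool's axes as they then stand; what a row does not reach is not made up. A row lasts 1/8 s, in which the tool goes at most 62.5 mm and 10.7 degrees, less where a joint would pass 70% of its speed; a pose out of reach is approached as far as the arm can. A call is refused whole if a number of a shift passes 0.0625 or a number of a turn 0.188, either way. A call with a gripper value outside its range is refused whole. The fingers move at their own pace and stop on an object; "force" is the grip in N (left out, the last holds). Time passes only in rows, so rows that do not move let the fingers close. It gives the time, the measured TCP pose, the force, the opening and the grip force at its end, in the units of the state.
- sense(): the state, without advancing time (a new reading comes with each control period).
- snapshot(name): name is "scene" or "side" or "wrist"; returns the picture (420x560x3 uint8, red, green, blue); there is no depth.
- calibration(name): a dict with "camera_matrix" (3x3 intrinsics, pixels), "R" (3x3) and "t" (3): a world point X has camera coordinates R X + t; the wrist camera has in their place "mount" (4x4, takes a point from camera to tool coordinates, whose origin is the TCP and whose axes are the flange's). Camera axes: x right, y down, z forward; pixel columns grow to the right and rows downward; lengths in m; the calibration is good to about 2 mm. A picture is of the moment at which its call begins: read the wrist's pose just before it. calibration takes no time and is no camera call.
- sign_off(): hands the job in; it is judged then, once.
The state is a dict: "t": time; "q": joint angles; "qd": joint speeds; "tau": joint torques, N m; "tcp_pos": TCP position; "tool_rot": TCP orientation; "force": force on the tool from outside, world axes, zero at the start; "ft_torque": the same for the moment, N m; "finger_gap": opening from 0.0 (shut) to 1.0 (fully open); "gripper_force": force on a finger pad.
Only numpy, scipy, OpenCV 4.12 (cv2) and the standard library are available. Lean on these libraries where they do the work, as an engineer would, in place of code of your own. Each camera call takes 0.05 s, during which the arm holds its last target. There are 200 camera calls.

## Working session

There is one attempt and no reset: what is moved stays moved. The work goes in short steps, Python scripts to look and compute and a tool call to move; the robot and the scene stay as the last step left them, time stands still between calls to the robot, and variables do not carry over. Pictures are saved under pics/ and viewed, at most 10 in all, crops included, and the job is handed in when it is done.

Besides the shell and the picture viewer there is one more tool, called after "Request:" as a command line: name --pt "numbers of a row" for each row, then --argument value for the rest. apply_moves: Moves the arm, as the interface text tells. Its arguments: {"type":"object","properties":{"plan":{"type":"array"},"force":{"type":"number"}},"required":["plan"]}

```bash
mkdir -p pics; ls; python3 - <<'E'
from station import *
import cv2,numpy as np
s=sense();print(s)
for n in("scene","side"):
    cv2.imwrite(f"pics/{n}0.png",cv2.cvtColor(snapshot(n),cv2.COLOR_RGB2BGR));c=calibration(n);print(n,c)
print(calibration("wrist"))
E
```

```text
pics
{'t': 0.0, 'q': array([ 1.08651637e+00,  5.28501822e-01,  1.43394707e+00, -2.27238001e-06,
        1.18136608e+00, -1.78476625e-01]), 'qd': array([-6.87878276e-05, -1.50809077e-05,  2.84907388e-04,  1.10051570e-03,
       -1.01748541e-03, -2.87778329e-05]), 'tau': array([-1.12495334e-03, -4.42355025e+01, -1.78023255e+01, -5.05363987e-04,
        8.44023773e-03, -8.90442834e-06]), 'tcp_pos': array([0.18774368, 0.59529972, 0.20069754]), 'tool_rot': array([ 1.52306062e-01,  9.88332752e-01, -1.05104568e-03, -3.60517568e-04]), 'force': array([ 0.78493929, -0.34871528,  0.36169127]), 'ft_torque': array([ 0.00345638, -0.03427475, -0.01734812]), 'gripper_force': 0.0, 'finger_gap': 0.9962210662712576}
scene {'camera_matrix': array([[403.27337408,   0.        , 277.0570275 ],
       [  0.        , 403.27337408, 205.72143882],
       [  0.        ,   0.        ,   1.        ]]), 'R': array([[ 7.39871366e-01,  6.72748082e-01,  6.16318673e-04],
       [ 5.70641973e-01, -6.27091907e-01, -5.30210787e-01],
       [-3.56311802e-01,  3.92639477e-01, -8.47865639e-01]]), 't': array([-0.43781843, -0
[... 231 characters left out ...]
0.4504767 ,  0.01717835],
       [-0.30641798, -0.63423772, -0.7098243 ],
       [ 0.33065447,  0.62834167, -0.70416928]]), 't': array([-0.52793234,  0.24626856,  0.87176236])}
{'camera_matrix': array([[363.69727215,   0.        , 279.13886584],
       [  0.        , 363.69727215, 207.34136738],
       [  0.        ,   0.        ,   1.        ]]), 'mount': array([[-4.88672267e-04, -9.52608854e-01, -3.04197521e-01,
         7.82911039e-02],
       [ 9.99999707e-01, -2.86213494e-04, -7.10139302e-04,
         1.57255576e-04],
       [ 5.89419551e-04, -3.04197779e-01,  9.52608715e-01,
        -1.71777654e-01],
       [ 0.00000000e+00,  0.00000000e+00,  0.00000000e+00,
         1.00000000e+00]])}
```

View pics/scene0.png

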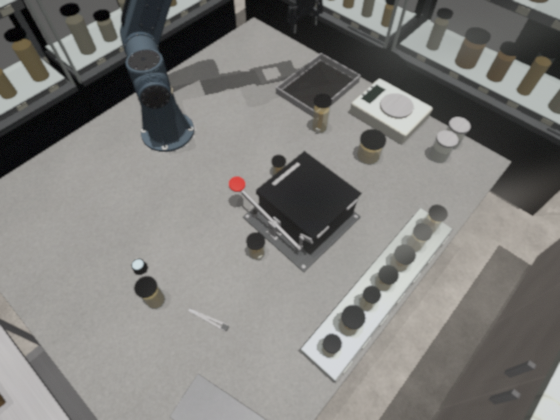

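View pics/side0.png

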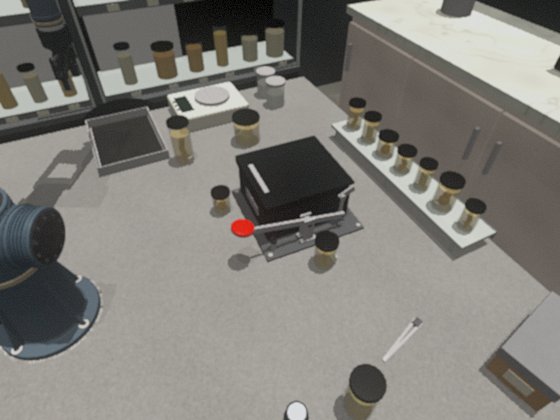

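Scene: red pad at (237,184), lever running to (300,245), case top around (308,190), jar_front at (278,162), jar_side at (256,242). Side: pad at (242,228), jar_front at (221,198), jar_side at (326,247).

```bash
python3 - <<'E'
import cv2,numpy as np
a=cv2.imread("pics/scene0.png")[140:270,220:370];b=cv2.imread("pics/side0.png")[130:275,200:370]
a=cv2.resize(a,(600,520),interpolation=3)[:, :];b=cv2.resize(b,(680,580),interpolation=3)
cv2.imwrite("pics/a.png",a);cv2.imwrite("pics/b.png",b)
E
```

```text
(no output)
```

View pics/a.png

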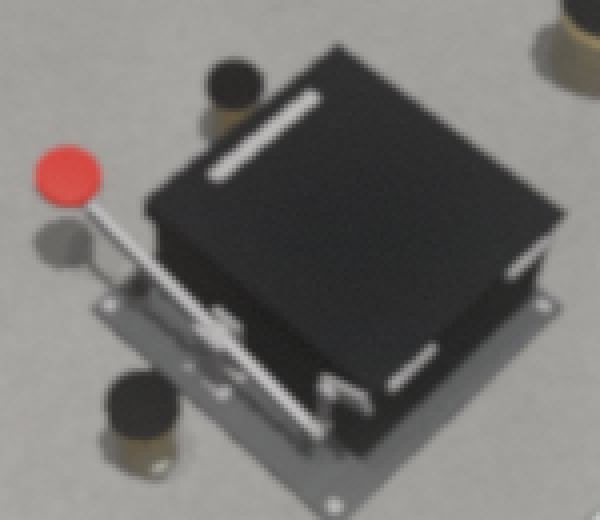

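View pics/b.png

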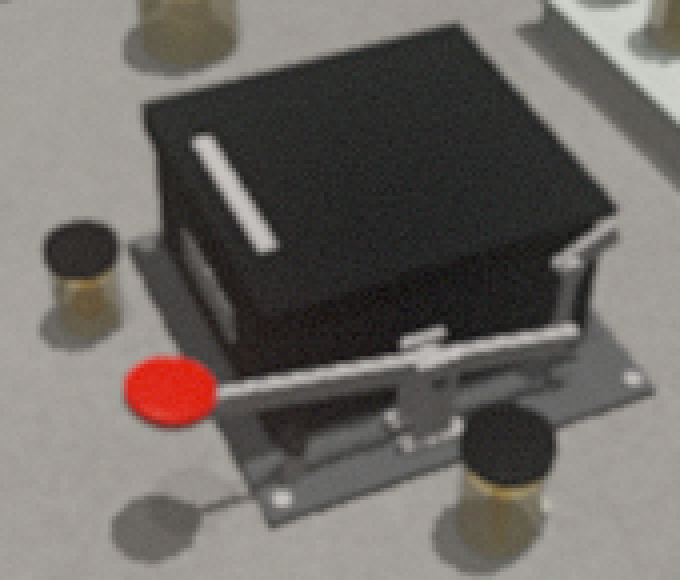

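Crop a (4x, offset 220,140): cover corners FL (337,46), FR (148,208), RL (566,213); pad (69,176); lid of jar_front (236,84), of jar_side (143,405). Crop b (4x, offset 200,130): FL (147,105), FR (265,318), RL (460,27), RR (615,212); pad (171,390); lids (82,250), (508,445).

```bash
cat > h.py <<'E'
from station import *
import cv2,numpy as np
from scipy.spatial.transform import Rotation as Ro
def P(n):
    c=calibration(n);return c["camera_matrix"]@np.c_[c["R"],c["t"]]
def tri(a,b):
    X=cv2.triangulatePoints(P("scene"),P("side"),np.float64(a).reshape(2,1),np.float64(b).reshape(2,1));return (X[:3]/X[3]).ravel()
E
python3 - <<'E'
from h import *
np.set_printoptions(precision=4,suppress=True)
d=dict(pad=((69,176),(171,390)),FL=((337,46),(147,105)),FR=((148,208),(265,318)),RL=((566,213),(460,27)),jf=((236,84),(82,250)),js=((143,405),(508,445)),lev=((320,430),(575,330)),
 bolt=((333,507),(634,379)),bolt2=((108,305),(282,497)))
R={}
for k,(a,b) in d.items():
    R[k]=tri(np.array(a)/4+[219.6,139.6],np.array(b)/4+[199.6,129.6]);print(k,R[k])
u=R['RL']-R['FL'];v=R['FL']-R['FR'];w=R['lev']-R['pad'];z=R['bolt']-R['bolt2']
print(np.linalg.norm(u),np.linalg.norm(v),[np.degrees(np.arctan2(q[1],q[0])) for q in(u,w,z)],np.degrees(np.arctan2(-v[0],v[1])))
for n in("scene","side"):
    m=cv2.cvtColor(cv2.imread(f"pics/{n}0.png"),cv2.COLOR_BGR2HSV);m=((m[...,1]>170)&(m[...,2]>120)&((m[...,0]<8)|(m[...,0]>172)));print(n,np.argwhere(m).mean(0)[::-1],m.sum())
E
```

```text
pad [ 0.4549 -0.0462  0.1189]
FL [0.5371 0.1958 0.1352]
FR [ 0.5272 -0.0266  0.1268]
RL [0.7838 0.1867 0.1345]
jf [0.4643 0.1481 0.066 ]
js [ 0.6317 -0.1447  0.082 ]
lev [ 0.74   -0.0578  0.0538]
bolt [ 0.7791 -0.0839  0.0103]
bolt2 [ 0.515  -0.0712  0.0112]
0.24682524244375617 0.2228028189745189 [np.float64(-2.122775408108085), np.float64(-2.323026007777963), np.float64(-2.7506242228524487)] -2.547667669270797
scene [237.629  181.3226] 62
side [242.5152 227.3569] 297
```

Request:
apply_moves --pt "0 0 -0.02 0 0 -0.1325 1" --pt "0 0 0 0 0 -0.1325 1" --pt "-0.018 -0.045 0 0 0 0 1" --pt "-0.018 -0.045 0 0 0 0 1" --pt "-0.018 -0.045 0 0 0 0 1" --pt "-0.018 -0.045 0 0 0 0 1" --pt "-0.018 -0.045 0 0 0 0 1" --pt "-0.018 -0.045 0 0 0 0 1" --force 40

```text
t: 1.1
tcp_pos: [0.2852, 0.3203, 0.2216]
tool_rot: [0.02, 1.0, -0.0, -0.0]
force: [0.3, -1.1, -0.1]
finger_gap: -0.002
gripper_force: 0.0
```

Request:
apply_moves --pt "-0.018 -0.045 0 0 0 0 1" --pt "-0.018 -0.045 0 0 0 0 1" --pt "-0.018 -0.045 0 0 0 0 1" --pt "-0.018 -0.045 0 0 0 0 1" --pt "-0.018 -0.045 0 0 0 0 1" --pt "-0.018 -0.045 0 0 0 0 1" --pt "-0.018 -0.045 0 0 0 0 1" --pt "-0.018 -0.045 0 0 0 0 1"

```text
t: 2.1
tcp_pos: [0.4143, -0.0453, 0.2216]
tool_rot: [0.021, 1.0, 0.0, -0.0]
force: [0.8, -0.1, 0.2]
finger_gap: 0.004
gripper_force: 0.0
```

```bash
python3 - <<'E'
from h import *
s=sense();print(s['t'],s['q'],s['tcp_pos'],s['tool_rot'],s['force'],s['finger_gap'])
im=snapshot("wrist");cv2.imwrite("pics/w1.png",im[...,::-1]);np.save("w1.npy",np.r_[s['tcp_pos'],s['tool_rot']])
E
```

```text
2.1 [-3.78671501e-01  2.15944726e-01  1.89985669e+00  2.58630127e-04
  1.02602646e+00 -1.90829371e+00] [ 0.41431756 -0.04530496  0.22160757] [ 2.06526165e-02  9.99786699e-01  1.44794884e-04 -7.13937737e-05] [ 0.77156052 -0.09663284  0.22743454] 0.003754430711381936
```

View pics/w1.png

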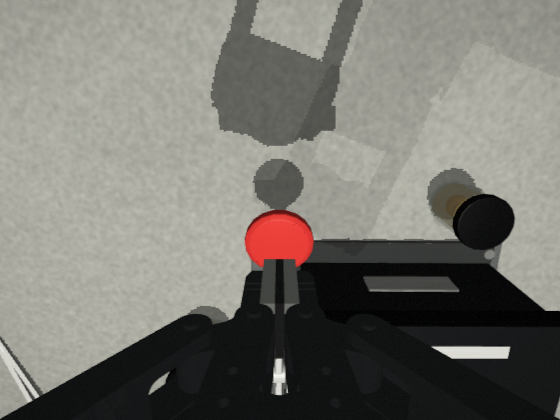

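Wrist picture: red pad, top face spanning columns 246–313, centre about (279.5,242) (its near rim's side strip at row 210–214), fingertip at (280,262), all lined up laterally; case front below right, jar_front lid at (484,221).

```bash
python3 - <<'E'
from h import *
s=np.load("w1.npy");c=calibration("wrist");M=c["mount"];R=Ro.from_quat(s[3:]).as_matrix()
o=s[:3]+R@M[:3,3]
for u in((279.5,242),(279.5,214)):
    d=R@M[:3,:3]@np.linalg.solve(c["camera_matrix"],[*u,1])
    for z in(.128,.134,.122):print(u,z,o+d*(z-o[2])/d[2])
dep=(.128-o[2])/d[2];print("pad dia",67*dep/363.7)
# scene ray
p=np.array([[237.0],[183.6]]);
for n,p in(("scene",(236.9,183.6)),("side",(242.3,227.2))):
    c=calibration(n);o2=-c["R"].T@c["t"];d2=c["R"].T@np.linalg.solve(c["camera_matrix"],[*p,1]);print(n,o2+d2*(.128-o2[2])/d2[2])
E
```

```text
(279.5, 242) 0.128 [ 0.44948967 -0.04639445  0.128     ]
(279.5, 242) 0.134 [ 0.44692801 -0.04629214  0.134     ]
(279.5, 242) 0.122 [ 0.45205133 -0.04649676  0.122     ]
(279.5, 214) 0.128 [ 0.42615603 -0.04542576  0.128     ]
(279.5, 214) 0.134 [ 0.42412188 -0.04534535  0.134     ]
(279.5, 214) 0.122 [ 0.42819018 -0.04550617  0.122     ]
pad dia 0.05162016972275387
scene [ 0.45980771 -0.0496706   0.128     ]
side [ 0.45209837 -0.05485037  0.128     ]
```

Request:
apply_moves --pt "-0.018 0 0.03 0 0 0 1" --pt "-0.019 0 0.03 0 0 0 1" --pt "0 0 0.015 0 0 0 1" --pt "0 0 0.01 0 0 0 1" --pt "0 0 0.003 0 0 0 1" --pt "0 0 0.003 0 0 0 1"

```text
t: 2.9
tcp_pos: [0.4514, -0.0453, 0.131]
tool_rot: [0.02, 1.0, -0.0, 0.0]
force: [-0.5, 0.7, -0.1]
finger_gap: 0.001
gripper_force: 0.0
```

Request:
apply_moves --pt "0 0 0.003 0 0 0 1" --pt "0 0 0.003 0 0 0 1" --pt "0.001 0 0.003 0 0 0 1" --pt "0.001 0 0.003 0 0 0 1"

```text
t: 3.4
tcp_pos: [0.4491, -0.0452, 0.1186]
tool_rot: [0.02, 1.0, -0.0, 0.0]
force: [-0.1, -0.3, -0.1]
finger_gap: 0.005
gripper_force: 0.0
```

```bash
python3 - <<'E'
from h import *
a=snapshot("wrist")[130:330,180:380,::-1];b=snapshot("side")[130:275,180:340,::-1]
cv2.imwrite("pics/c.png",np.hstack([cv2.resize(a,(390,500)),cv2.resize(b,(400,500),interpolation=3)]))
E
```

```text
(no output)
```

View pics/c.png

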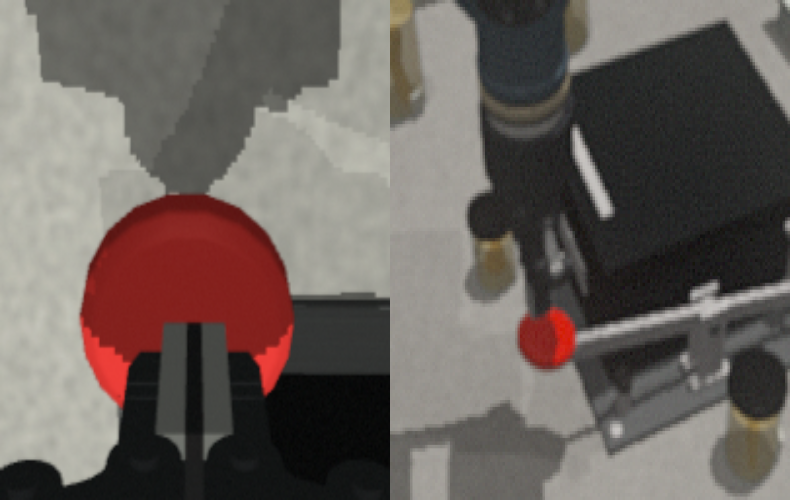

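The fingertip stands over the pad's centre (pad disc columns 80–293 of the crop, tip at (195,322)), with the pad's size putting its top near z = 0.119, so contact is imminent.

Request:
apply_moves --pt "0 0 0.002 0 0 0 1" --pt "0 0 0.002 0 0 0 1" --pt "0.0005 0 0.002 0 0 0 1" --pt "0.0005 0 0.002 0 0 0 1"

```text
t: 4.0
tcp_pos: [0.4482, -0.0451, 0.1106]
tool_rot: [0.02, 1.0, 0.0, -0.0]
force: [0.0, 0.2, -0.9]
finger_gap: -0.003
gripper_force: 0.0
```

Request:
apply_moves --pt "0 0 0.002 0 0 0 1" --pt "0 0 0.002 0 0 0 1" --pt "0 0 0.002 0 0 0 1"

```text
t: 4.38
tcp_pos: [0.4482, -0.0452, 0.1046]
tool_rot: [0.02, 1.0, -0.0, 0.0]
force: [0.3, 0.0, 0.4]
finger_gap: -0.006
gripper_force: 0.0
```

```bash
python3 - <<'E'
from h import *
s=sense();print(s['tcp_pos'],s['force'],s['tau'])
a=snapshot("wrist")[130:330,180:380,::-1];b=snapshot("side")[130:275,180:340,::-1]
cv2.imwrite("pics/d.png",np.hstack([cv2.resize(a,(390,500)),cv2.resize(b,(400,500),interpolation=3)]))
E
```

```text
[ 0.44822688 -0.04516343  0.1045797 ] [0.34083704 0.00483967 0.35808185] [ 9.48966226e-04 -3.32802629e+01 -9.72319275e+00 -2.97758188e-04
  2.98552983e-02 -6.13469638e-06]
```

View pics/d.png

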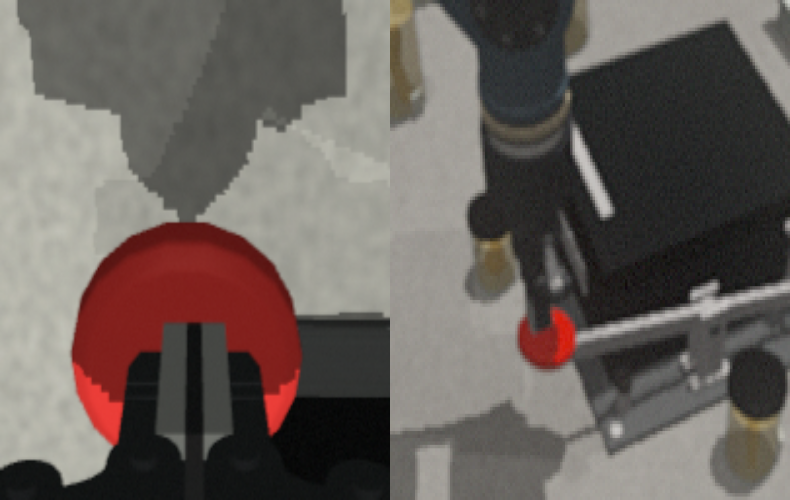

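```bash
python3 - <<'E'
from h import *
s=sense();p=s['tcp_pos'];R=Ro.from_quat(s['tool_rot']).as_matrix()
for h in(0,-.01,-.02,-.03):
    x=P("side")@np.r_[p+R@[0,0,h],1];print(h,x[:2]/x[2])
b=cv2.imread("pics/d.png");b=snapshot("side")[180:260,210:290,::-1];a=snapshot("scene")[140:220,200:280,::-1]
cv2.imwrite("pics/e.png",np.hstack([cv2.resize(x,(400,400),interpolation=3) for x in(b,a)]))
E
```

```text
0 [239.74440319 231.60379604]
-0.01 [239.47594176 228.81216743]
-0.02 [239.20329777 225.97704584]
-0.03 [238.92637268 223.09740688]
```

View pics/e.png

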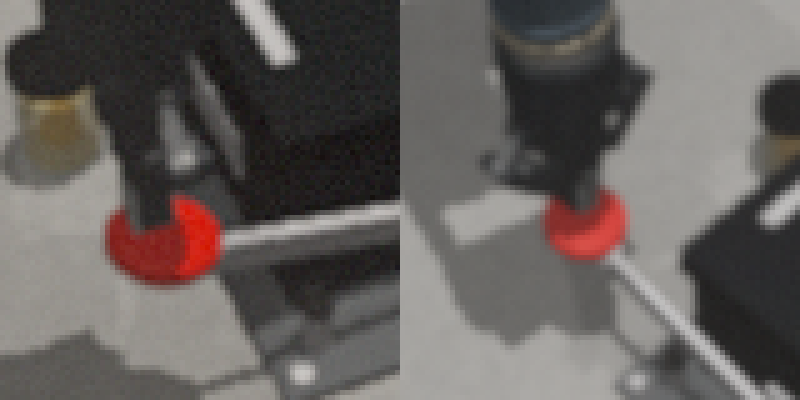

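The visible fingertip ends at side pixel (240,225.6), about 20 mm above the stated TCP, so it still hangs just over the pad; I keep going down until force appears.

Request:
apply_moves --pt "0 0 0.002 0 0 0 1" --pt "0 0 0.002 0 0 0 1"

```text
t: 4.82
tcp_pos: [0.4482, -0.0451, 0.1006]
tool_rot: [0.02, 1.0, -0.0, 0.0]
force: [-0.6, 0.1, -0.2]
finger_gap: 0.002
gripper_force: 0.0
```

Request:
apply_moves --pt "0 0 0.002 0 0 0 1" --pt "0 0 0.002 0 0 0 1"

```text
t: 5.08
tcp_pos: [0.4476, -0.0451, 0.0973]
tool_rot: [0.02, 1.0, -0.0, -0.001]
force: [-3.2, -0.4, 11.8]
finger_gap: -0.0
gripper_force: 5.3
```

Request:
apply_moves --pt "0.001 0 0.003 0 0 0 1" --pt "0.001 0 0.003 0 0 0 1" --pt "0.001 0 0.003 0 0 0 1" --pt "0.001 0 0.003 0 0 0 1"

```text
t: 5.58
tcp_pos: [0.4444, -0.045, 0.0855]
tool_rot: [0.02, 1.0, -0.0, 0.0]
force: [-1.4, 0.7, 9.1]
finger_gap: -0.001
gripper_force: 4.7
```

```bash
cat > red.py <<'E'
from h import *
s=sense();print(s['t'],s['tcp_pos'],s['force'],s['tau'][1:3])
for n in("scene","side"):
    im=snapshot(n)[...,::-1];cv2.imwrite(f"pics/{n}_{s['t']:.2f}.png",im)
    m=cv2.cvtColor(np.ascontiguousarray(im),cv2.COLOR_BGR2HSV);m=((m[...,1]>150)&(m[...,2]>70)&((m[...,0]<8)|(m[...,0]>172)));m[:150]=0;m[280:]=0;m[:,300:]=0
    y,x=np.nonzero(m);print(n,x.min(),x.max(),y.min(),y.max(),x.mean(),y.mean(),m.sum())
E
python3 red.py
```

```text
5.575 [ 0.4443776  -0.04498819  0.08546935] [-1.39002203  0.71384568  9.12731075] [-29.83564496  -8.00939441]
scene 229 243 181 192 236.52678571428572 187.16964285714286 112
side 231 252 224 240 242.69736842105263 232.9780701754386 228
```

Request:
apply_moves --pt "0.001 0 0.004 0 0 0 1" --pt "0.001 0 0.004 0 0 0 1" --pt "0.0008 0 0.004 0 0 0 1" --pt "0.0006 0 0.004 0 0 0 1" --pt "0.0005 0 0.004 0 0 0 1" --pt "0.0004 0 0.004 0 0 0 1"

```text
t: 6.42
tcp_pos: [0.4401, -0.0448, 0.0614]
tool_rot: [0.02, 1.0, -0.0, 0.0]
force: [-2.4, 1.0, 8.8]
finger_gap: -0.001
gripper_force: 4.9
```

Request:
apply_moves --pt "0.0003 0 0.004 0 0 0 1" --pt "0.0002 0 0.004 0 0 0 1" --pt "0 0 0.003 0 0 0 1" --pt "0 0 0.003 0 0 0 1" --pt "0 0 0.003 0 0 0 1"

```text
t: 7.05
tcp_pos: [0.4389, -0.0447, 0.0442]
tool_rot: [0.02, 1.0, -0.0, -0.0]
force: [-3.0, -0.5, 9.4]
finger_gap: 0.002
gripper_force: 4.6
```

Request:
apply_moves --pt "0 0 0.003 0 0 0 1" --pt "0 0 0.003 0 0 0 1" --pt "0 0 0.003 0 0 0 1"

```text
t: 7.42
tcp_pos: [0.4389, -0.0447, 0.0352]
tool_rot: [0.02, 1.0, -0.0, -0.0]
force: [-2.4, 0.4, 9.0]
finger_gap: -0.001
gripper_force: 4.3
```

Request:
apply_moves --pt "0 0 0.002 0 0 0 1" --pt "0 0 0.002 0 0 0 1"

```text
t: 7.68
tcp_pos: [0.439, -0.0448, 0.0312]
tool_rot: [0.02, 1.0, -0.0, -0.0]
force: [-0.9, -0.8, 8.5]
finger_gap: -0.003
gripper_force: 4.0
```

Request:
apply_moves --pt "0 0 0.002 0 0 0 1" --pt "0 0 0.001 0 0 0 1"

```text
t: 7.92
tcp_pos: [0.4392, -0.0448, 0.0293]
tool_rot: [0.02, 1.0, -0.0, 0.0]
force: [-4.6, 0.8, 28.7]
finger_gap: 0.001
gripper_force: 14.6
```

Request:
apply_moves --pt "0 0 0.001 0 0 0 1" --pt "0 0 0.001 0 0 0 1"

```text
t: 8.18
tcp_pos: [0.4393, -0.0448, 0.0289]
tool_rot: [0.02, 1.0, -0.0, 0.001]
force: [-7.6, 0.9, 46.3]
finger_gap: -0.001
gripper_force: 24.1
```

On the stop. Ease off 1 mm of push and hold, with a check picture.

Request:
apply_moves --pt "0 0 -0.001 0 0 0 1" --pt "0 0 0 0 0 0 1" --pt "0 0 0 0 0 0 1" --pt "0 0 0 0 0 0 1" --pt "0 0 0 0 0 0 1" --pt "0 0 0 0 0 0 1" --pt "0 0 0 0 0 0 1" --pt "0 0 0 0 0 0 1"

```text
t: 9.18
tcp_pos: [0.4392, -0.0448, 0.0293]
tool_rot: [0.02, 1.0, -0.0, 0.001]
force: [-4.5, 0.1, 29.9]
finger_gap: 0.002
gripper_force: 15.4
```

```bash
python3 - <<'E'
from h import *
s=sense();print(s['t'],s['tcp_pos'],s['force'])
b=snapshot("side")[60:300,150:450,::-1];cv2.imwrite("pics/f.png",cv2.resize(b,(750,600)))
E
```

```text
9.175 [ 0.43923255 -0.04481372  0.02925305] [-4.53719661  0.06844735 29.92598214]
```

View pics/f.png

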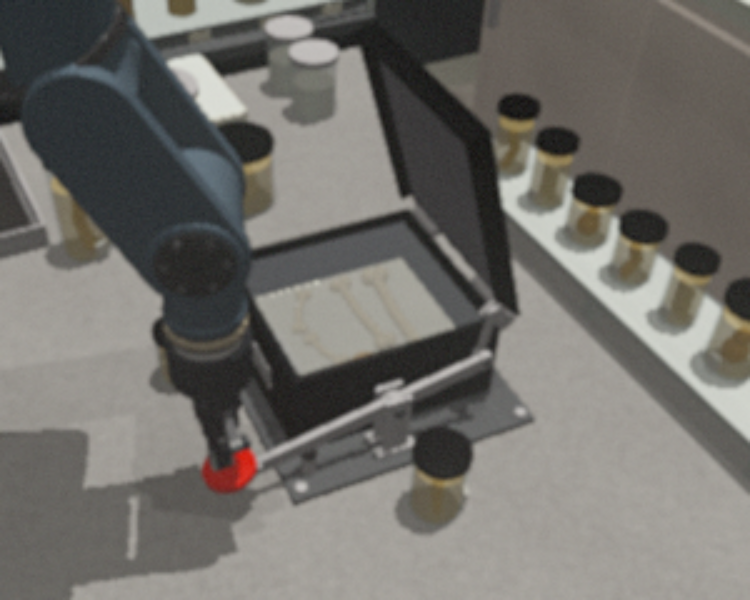

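Request:
apply_moves --pt "0 0 0 0 0 0 1" --pt "0 0 0 0 0 0 1" --pt "0 0 0 0 0 0 1" --pt "0 0 0 0 0 0 1" --pt "0 0 0 0 0 0 1" --pt "0 0 0 0 0 0 1" --pt "0 0 0 0 0 0 1" --pt "0 0 0 0 0 0 1"

```text
t: 10.22
tcp_pos: [0.4392, -0.0448, 0.0292]
tool_rot: [0.02, 1.0, -0.0, 0.001]
force: [-5.5, 1.5, 30.9]
finger_gap: 0.004
gripper_force: 15.4
```

The cover (top right, edge up at (385,50)) stands steeply open, the specimen shows, the fingertips are on the pad at (230,468), and the jars stand. Finish the hold (open since t ≈ 7.9), then ease up.

Request:
apply_moves --pt "0 0 0 0 0 0 1" --pt "0 0 0 0 0 0 1" --pt "0 0 0 0 0 0 1" --pt "0 0 0 0 0 0 1" --pt "0 0 0 0 0 0 1" --pt "0 0 0 0 0 0 1" --pt "0 0 0 0 0 0 1"

```text
t: 11.1
tcp_pos: [0.4392, -0.0448, 0.0293]
tool_rot: [0.02, 1.0, -0.0, 0.001]
force: [-5.0, -0.1, 30.5]
finger_gap: 0.006
gripper_force: 15.4
```

Request:
apply_moves --pt "0 0 -0.002 0 0 0 1" --pt "0 0 -0.003 0 0 0 1" --pt "0 0 -0.003 0 0 0 1" --pt "0 0 -0.003 0 0 0 1" --pt "0 0 -0.003 0 0 0 1" --pt "0 0 -0.003 0 0 0 1" --pt "0 0 -0.003 0 0 0 1" --pt "0 0 -0.003 0 0 0 1"

```text
t: 12.1
tcp_pos: [0.4391, -0.0447, 0.0498]
tool_rot: [0.02, 1.0, 0.0, -0.0]
force: [-1.8, -0.7, 5.8]
finger_gap: 0.002
gripper_force: 3.0
```

Request:
apply_moves --pt "-0.0003 0 -0.003 0 0 0 1" --pt "-0.0003 0 -0.003 0 0 0 1" --pt "-0.0004 0 -0.003 0 0 0 1" --pt "-0.0004 0 -0.003 0 0 0 1" --pt "-0.0005 0 -0.003 0 0 0 1" --pt "-0.0005 0 -0.003 0 0 0 1" --pt "-0.0006 0 -0.003 0 0 0 1" --pt "-0.0006 0 -0.003 0 0 0 1"

```text
t: 13.1
tcp_pos: [0.442, -0.0448, 0.0739]
tool_rot: [0.02, 1.0, 0.0, -0.001]
force: [-4.0, -1.3, 8.3]
finger_gap: -0.0
gripper_force: 3.6
```

Request:
apply_moves --pt "-0.0006 0 -0.002 0 0 0 1" --pt "-0.0006 0 -0.002 0 0 0 1" --pt "-0.0006 0 -0.002 0 0 0 1" --pt "-0.0006 0 -0.002 0 0 0 1" --pt "-0.0006 0 -0.002 0 0 0 1" --pt "-0.0006 0 -0.002 0 0 0 1" --pt "-0.0006 0 -0.002 0 0 0 1" --pt "-0.0005 0 -0.0015 0 0 0 1"

```text
t: 14.1
tcp_pos: [0.4454, -0.0449, 0.0892]
tool_rot: [0.02, 1.0, 0.0, -0.002]
force: [-6.3, -2.1, 7.9]
finger_gap: -0.001
gripper_force: 4.1
```

Request:
apply_moves --pt "-0.0003 0 -0.001 0 0 0 1" --pt "-0.0003 0 -0.001 0 0 0 1" --pt "-0.0003 0 -0.001 0 0 0 1" --pt "-0.0003 0 -0.001 0 0 0 1" --pt "-0.0002 0 -0.0007 0 0 0 1" --pt "-0.0002 0 -0.0007 0 0 0 1" --pt "-0.0002 0 -0.0007 0 0 0 1" --pt "-0.0002 0 -0.0007 0 0 0 1"

```text
t: 15.1
tcp_pos: [0.4473, -0.045, 0.0961]
tool_rot: [0.02, 1.0, 0.0, -0.003]
force: [-5.6, -1.5, 9.6]
finger_gap: 0.0
gripper_force: 4.4
```

Request:
apply_moves --pt "-0.0002 0 -0.0005 0 0 0 1" --pt "-0.0002 0 -0.0005 0 0 0 1" --pt "-0.0002 0 -0.0005 0 0 0 1" --pt "-0.0002 0 -0.0005 0 0 0 1" --pt "-0.0002 0 -0.0005 0 0 0 1" --pt "-0.0002 0 -0.0005 0 0 0 1" --pt "-0.0002 0 -0.0005 0 0 0 1" --pt "-0.0002 0 -0.0005 0 0 0 1"

```text
t: 16.1
tcp_pos: [0.452, -0.0454, 0.0998]
tool_rot: [0.021, 1.0, -0.0, 0.001]
force: [0.1, -0.8, 0.4]
finger_gap: 0.001
gripper_force: 0.0
```

Request:
apply_moves --pt "0 0 -0.005 0 0 0 1" --pt "0 0 -0.02 0 0 0 1" --pt "0 0 -0.04 0 0 0 1" --pt "0.02 0 -0.04 0 0 0 1" --pt "0 0 0 0 0 0 1"

```text
t: 16.73
tcp_pos: [0.4323, -0.0448, 0.2076]
tool_rot: [0.02, 1.0, -0.001, 0.003]
force: [-0.1, 0.4, -0.5]
finger_gap: -0.002
gripper_force: 0.0
```

```bash
python3 - <<'E'
from h import *
s=sense();print(s['t'],s['tcp_pos'],s['force'])
b=snapshot("side")[60:300,150:450,::-1];cv2.imwrite("pics/g.png",cv2.resize(b,(750,600)))
E
```

```text
16.725 [ 0.43234916 -0.04477478  0.20760465] [-0.09004491  0.36972126 -0.48395426]
```

View pics/g.png

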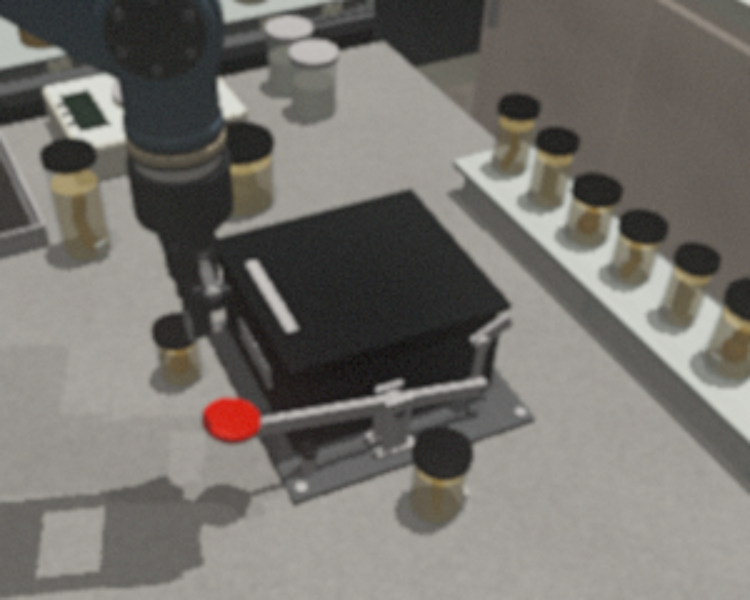

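The cover is shut, the pad is back up at (232,419), the gripper is clear and the jars are where they were.

```bash
python3 -c "
from station import *
print(sign_off())"
```

```text
the job is handed in; nothing more can be done
None
```

I pressed the lever to its stop, held the cover fully open for just over 3 s, eased it back down shut, moved the gripper clear, and handed the job in at about 17 s with the jars in view standing where they were.

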